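Shut and latch the gate of the reject cage

TASK

The gate of the small reject cage stands open. Lift its latch bar by the thumb knob, swing the gate shut with the bar carried over the lip of the catch, and let the bar drop fully down into the catch so that the gate stays shut against its spring when you let go. Do it gently, without ramming the bar into the catch, and leave the loupe, the marker and the tin beside the cage where they are.

Things in the scene. Friction and masses are not known exactly. Their poses are not given: they have to be found in the camera images.
- cage: Reject cage bolted to the worktop: a low grey box 210 wide (y), 95 deep (x), 91 mm high with a clear roof, on an 8 mm base plate; cassettes lie in a rack inside. Origin in the middle of the box at worktop height; x points to the rear (away from the robot at yaw 0), y to the hinge side, z up. The gate closes the front (-x) side.
- hinge (a point): Point on the vertical axis of the gate's hinge, at cage (-50, 105, 0) mm.
- gate (a joint): Opening of the gate, rad: 0 parallel to the cage's front, running from the hinge along cage -y; grows as the free edge swings out to the robot (clockwise from above); least -0.10. An aluminium frame 6 mm thick, 188 mm long from the hinge axis, top at z = 88 mm. It stays where left until the plunger. Shut it stands between -0.07 and 0.07, as the catch is set.
- latch (a joint): Lift of the latch bar, rad: 0 level on its stop, grows as the free end rises, 0.26 at most; it falls back by its own weight (bar and knob about 0.18 to 0.3 kg). The pivot axis is normal to the gate, 60 mm from the hinge axis along the gate, 11 mm out (robot's side) from the gate's mid-plane, at z = 82 mm. About 0.14 rad clears the lip of the catch.
- thumb_knob (a point): Middle of the black thumb knob's grip, an upright cylinder 14 mm thick, 40 mm tall, with a 21 mm cap (top 28 mm above this point). Bar level: z = 132 mm, 145 mm from the hinge axis along the gate, 11 mm out from its mid-plane; so 85 mm along the bar from its pivot and 50 mm above it. It tips with the bar, and can turn in fingers that pinch it across the gate's plane.
- blade: The flat steel latch bar, 8 mm thick (gate normal), 14 mm high, 183 mm long; origin on its pivot, it runs along its own -y past the gate's free edge.
- bar_tip (a point): End of the latch bar, on its centre line, 228 mm from the hinge axis along the gate; level it is at z = 82 mm (underside 75 mm).
- keeper: Fixed post beside the gate's free edge, origin 8 mm above the worktop at cage (-61, -105) mm. On its slotted top is clamped the steel catch, up to 10 mm to the front or rear of the post's middle; this offset is not measured: look, or feel for the back wall with the lifted bar, then lower it. The bar must never press on the catch with over 15 N.
- loupe: Black eye loupe, 37 mm wide and 34 mm high, standing right of the cage; origin under its middle. Leave alone.
- marker: Red and white felt marker, 15 x 138 x 17 mm, lying front right of the cage; origin under its middle. Leave alone.
- tin: White tin with a green lid, 63 mm wide and 35 mm high, left of the cage; origin under its middle. Leave alone.
- plunger_tip (a point): Spring plunger behind the gate's free edge, 11 mm thick, pointing out to the gate along cage -x at z = 40 mm; this point is its tip at rest, at cage (-67, -70, 40) mm. It meets the gate about 20 mm before the gate is shut and pushes it open with 2.5 N, rising to about 6 N.
- catch_mid (a point): Middle of the catch's slot at lip height (z = 94 mm) if the catch were clamped mid-way; this point is fixed to the post. The catch is 24 mm wide (y). From the front: a square lip 10 mm thick, top at z = 94 mm; a slot 11 mm wide for the bar, floor at z = 72 mm; a back wall 8 mm thick up to z = 124 mm, higher than the bar can be lifted.

How it is judged:
By the outcome, as a careful person would: the job done as asked, in the order asked, and still so for the second after the job is handed in, with the robot touching nothing.
It also fails if it takes over 45 s, if anything falls off the work surface, if the arm or the gripper's body presses on something with over 40 N, if the wrist force passes 120 N, or if a joint passes its speed limit or range.

ROBOT

A 6-joint arm with a two-finger parallel gripper is mounted at the origin on a cart in front of the work surface, level with it; the furniture and walls round the work are solid. World frame = base frame: x ahead of the robot, y to its left, z up, the work surface at z = 0. Lengths are in mm, angles in rad, forces in N, time in s.
With the tool pointing down it reaches from about 350 to 850 mm from the base axis. Payload 8.1 kg.
Tool frame: the origin (TCP) lies at the centre of the arm's flange, where the gripper is bolted on; the fingertips stand 173 mm ahead of it and the grasp point (between the pads) lies 155 mm ahead of it (manip.grasp_offset is the distance from the TCP to the grasp point, in mm); z points along the fingers, y is the line along which they close (so a half turn about z gives the same grasp; the last joint's range is limited). The gripper opens to 85 mm and grips with 20 to 120 N. Pads are 22 mm wide; open, the fingers measure 114 mm over their backs; the gripper's body (76 mm by 85 mm) begins 54 mm behind the grasp point. The pads swing forward as they close: fully open they stand 13 mm farther back than shut.
Start: joints at [-1.318, 0.13, 1.488, -0, 1.523, -0.085], TCP at [198.868, -566.09, 404.692] pointing down, gripper open.
Joint ranges: [-2.96, 2.96], [-0.89, 2.26], [0.02, 2.5], [-1.34, 4.48], [0, 2.73], [-2.66, 2.66]. Speed limits (rad/s): [2.39, 2.39, 2.79, 3.14, 3.14, 3.14].

INTERFACE

Orientations are given as a 3x3 rotation matrix whose columns are the frame's x, y, z axes.
In Python, from cell import manip gives the robot as it stands. Calls block until the motion is done:
- manip.reach(position, orientation): joint-space move of the TCP to a pose.
- manip.move_l(position, v=150, orientation=None, threshold=None): straight line of the TCP; orientation=None keeps the orientation; v is the mean speed in mm/s. With threshold (N) it stops when the force on the tool has changed by that much, and returns True; else False.
- manip.move_j(angles): joint-space move.
- manip.command_gripper(opening): opening from 0.0 (shut) to 1.0 (fully open); the grip force is fixed at half the most; returns when the fingers have stopped.
- manip.sleep(seconds).
- manip.ik(position, orientation): joint angles nearest the present ones, or None.
- manip.camera(name): name is "scene" or "side" or "wrist"; returns (picture, depth): 420x560x3 uint8, blue, green, red; 420x560 float32, mm along the optical axis (not along the pixel's ray), 0 where there is no reading.
- manip.camera_model(name): a dict with "fx", "fy", "cx", "cy" (pixels), "R" (3x3) and "t" (3): a world point X has camera coordinates R X + t. Camera axes: x right, y down, z forward; pixel columns grow to the right and rows downward; lengths in mm; the calibration is good to about 2 mm. A picture is of the moment at which its call begins: read the wrist's pose just before it. camera_model takes no time and is no camera call; for the wrist camera it gives the pose at the moment of the call.
A pose or a line that the arm cannot do raises manip.PlanningError and nothing moves.
- manip.sign_off(): hands the job in; it is judged then, once.
Readings, each from a call of its own:
- manip.get_time(): time.
- manip.get_joint_pos(): joint angles.
- manip.get_qvel(): joint speeds.
- manip.get_joint_torque(): joint torques, N m.
- manip.get_eef_pos(): TCP position.
- manip.get_orientation(): TCP orientation.
- manip.get_ft_force(): force on the tool from outside, world axes, zero at the start.
- manip.get_torque(): the same for the moment, N m.
- manip.get_finger_gap(): opening from 0.0 (shut) to 1.0 (fully open).
- manip.get_grip_force(): force on a finger pad.
Only numpy, scipy, OpenCV 4.12 (cv2) and the standard library are available. Lean on these libraries where they do the work, as an engineer would, in place of code of your own. Each camera call takes 0.05 s, during which the arm holds its last target. There are 200 camera calls.

## Working session

There is one attempt and no reset: what is moved stays moved. The work goes in short steps, each a Python script; the robot and the scene stay as the last script left them, time stands still between calls to the robot, and variables do not carry over. Pictures are saved under pics/ and viewed, at most 10 in all, crops included, and the job is handed in when it is done.

```bash
mkdir -p pics; python3 - <<'E'
from cell import manip
import cv2,numpy as np
for n in("scene","side"):
    p,d=manip.camera(n); cv2.imwrite(f"pics/{n}0.png",p); np.save(f"{n}0.npy",d)
    print(n,manip.camera_model(n))
print(manip.get_time(),manip.get_orientation())
E
```

```text
scene {'fx': 422.6143770875294, 'fy': 422.6143770875294, 'cx': 280.7854627793954, 'cy': 209.44126415808415, 'R': array([[-0.87526764, -0.48363771,  0.00106216],
       [-0.24834571,  0.44755915, -0.85907812],
       [ 0.41500719, -0.75218706, -0.51184338]]), 't': array([483.01053504, 244.24474711, 651.7234578 ])}
side {'fx': 481.80559702686276, 'fy': 481.80559702686276, 'cx': 282.22017568962247, 'cy': 209.0823515479876, 'R': array([[ 0.99802128, -0.05992518,  0.01903942],
       [-0.02056043, -0.59718351, -0.80184108],
       [ 0.0594205 ,  0.79986301, -0.59723394]]), 't': array([-573.17946527,   95.11765056, 1192.76339815])}
0.1 [[ 9.43479839e-01  3.31429671e-01 -4.08585857e-04]
 [ 3.31429892e-01 -9.43478506e-01  1.59229793e-03]
 [ 1.42242804e-04 -1.63771856e-03 -9.99998649e-01]]
```

View pics/scene0.png

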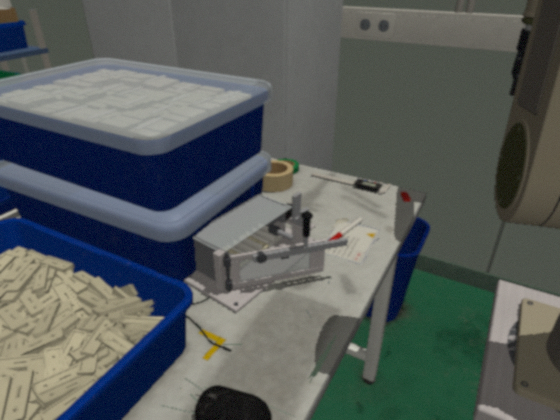

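View pics/side0.png

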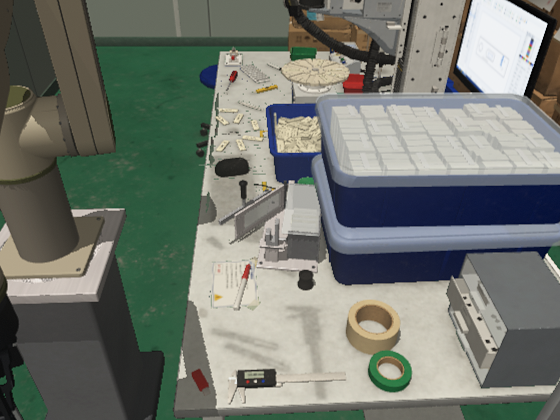

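The side view shows the cage at about (295,220), the gate swung open from (285,190) to (237,235), the knob at (243,187), the keeper at (270,245), the loupe at (306,280) and the marker at (245,285). Next I'll zoom in and convert these pixels to positions.

```bash
cat > h.py <<'E'
from cell import manip
import cv2,numpy as np
def cloud(d,m):
    v,u=np.mgrid[:d.shape[0],:d.shape[1]]
    P=np.stack([(u-m['cx'])/m['fx']*d,(v-m['cy'])/m['fy']*d,d],-1)
    W=(P-m['t'])@m['R']; W[d<=0]=np.nan
    return W
def proj(X,m):
    c=m['R']@np.array(X,float)+m['t']; return (m['fx']*c[0]/c[2]+m['cx'],m['fy']*c[1]/c[2]+m['cy'])
E
python3 - <<'E'
from h import *
a=cv2.imread("pics/side0.png")[165:315,200:340]; b=cv2.imread("pics/scene0.png")[165:315,185:385]
a=cv2.resize(a,None,fx=4,fy=4,interpolation=cv2.INTER_CUBIC)
cv2.imwrite("pics/sidez.png",a)
W=cloud(np.load("side0.npy"),manip.camera_model("side"))
for u,v in [(243,187),(243,182),(243,195),(237,238),(284,190),(280,205),(260,215),(306,283),(300,230),(290,262),(270,225),(272,245),(310,190),(320,190)]: print(u,v,W[v,u].round(0))
# top-down height map
for n in("side","scene"):
    W=cloud(np.load(n+"0.npy"),manip.camera_model(n)).reshape(-1,3)
    s=W[np.isfinite(W[:,0])]
    x0,x1,y0,y1=350,750,-350,250
    s=s[(s[:,0]>x0)&(s[:,0]<x1)&(s[:,1]>y0)&(s[:,1]<y1)&(s[:,2]<250)]
    s=s[np.argsort(s[:,2])]
    H=np.zeros((400,600),np.uint8)
    for p in s:
        cv2.circle(H,(int(y1-p[1]),int(x1-p[0])),1,int(np.clip(p[2]*1.8+20,0,255)),-1)
    cv2.imwrite(f"pics/top_{n}.png",H)
cv2.imwrite("pics/tops.png",np.hstack([cv2.imread("pics/top_side.png")[:,100:500],cv2.imread("pics/top_scene.png")[:,100:500]]))
E
```

```text
243 187 [479.  32. 149.]
243 182 [479.  34. 162.]
243 195 [478.  31. 126.]
237 238 [460.  -2.  18.]
284 190 [586. 131.  70.]
280 205 [575. 118.  30.]
260 215 [520.  63.  39.]
306 283 [ 617. -168.   20.]
300 230 [610. -67.  92.]
290 262 [588. -86.  10.]
270 225 [546.  60.   8.]
272 245 [544. -86.  65.]
310 190 [651. 101.  89.]
320 190 [663.  11. 150.]
```

View pics/sidez.png

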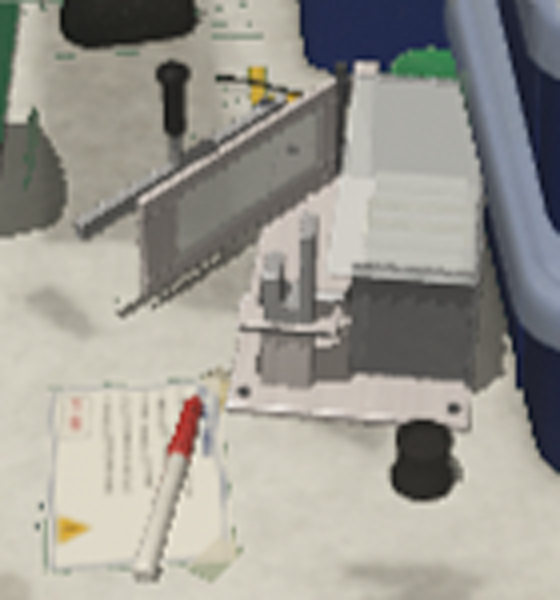

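View pics/tops.png

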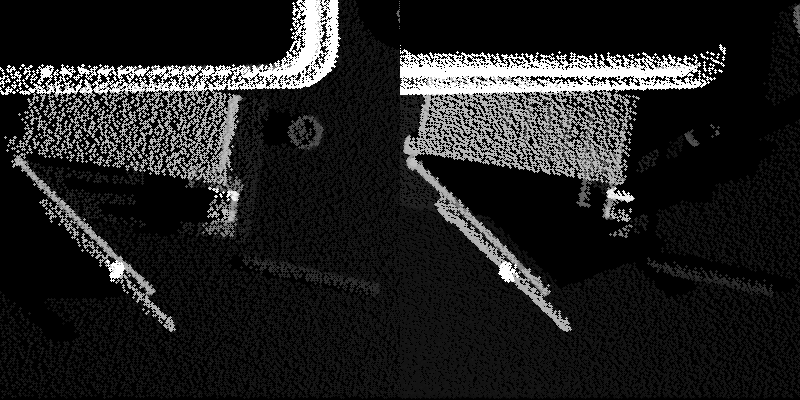

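The zoom and height maps show the hinge near world (590,130), the knob near (480,36), the bar tip near (423,-22) and the keeper near (545,-85). The cage yaw is about -0.15. The blue bin's rim stands just behind the cage at x>655. Next I'll move the wrist camera over the work for a close look.

```bash
python3 - <<'E'
from h import *
y=np.array([.67,-.74,0]);y/=np.linalg.norm(y);z=np.array([0,0,-1.]);x=np.cross(y,z)
R=np.c_[x,y,z]
def cp():
    m=manip.camera_model("wrist");c=-m['R'].T@m['t'];Rt=manip.get_orientation()
    return (Rt.T@(c-manip.get_eef_pos())).round(0),(Rt.T@m['R'].T).round(2).tolist()
print(cp())
manip.reach([500,10,440],R)
m=manip.camera_model("wrist");p,d=manip.camera("wrist");cv2.imwrite("pics/w1.png",p);np.savez("w1.npz",d=d,**m)
print(manip.get_time(),manip.get_joint_pos().round(3),manip.get_eef_pos().round(1),manip.get_ft_force().round(2))
E
```

```text
(array([72., -0., 32.]), [[0.0, -0.96, -0.29], [1.0, 0.0, -0.0], [0.0, -0.29, 0.96]])
2.4667 [-0.084 -0.155  1.707 -0.     1.589  0.752] [500.1   9.2 439.9] [0.43 0.1  0.15]
```

View pics/w1.png

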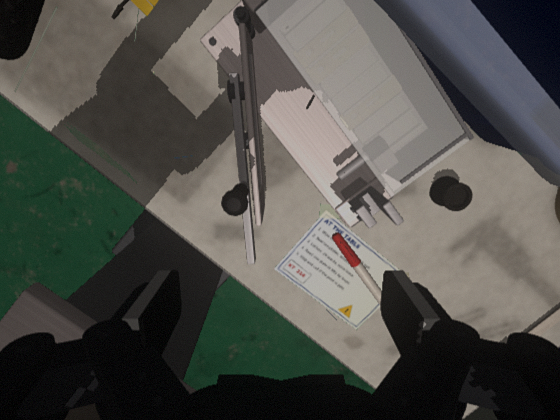

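The wrist view shows the hinge at (241,14), the knob cap at (234,200), the bar end at (250,262) and the catch lip and back wall at about (365,215) and (393,212). I'll fit these in the depth cloud.

```bash
python3 - <<'E'
from h import *
f=np.load("w1.npz");W=cloud(f['d'],f)
v,u=np.mgrid[:420,:560]
def sel(u0,u1,v0,v1,z0,z1):
    k=(u>=u0)&(u<u1)&(v>=v0)&(v<v1)&(W[...,2]>z0)&(W[...,2]<z1);return W[k]
def desc(n,P):
    r=cv2.minAreaRect(P[:,:2].astype(np.float32)) if len(P)>3 else None
    print(n,len(P),"med",np.median(P,0).round(1),"rect",np.round(cv2.boxPoints(r),1).tolist() if r else None,np.round(r[1],1))
desc("cap",sel(215,255,180,220,154,170))
desc("knobtop all",sel(215,255,180,220,120,170))
desc("bar lower",sel(236,262,215,270,78,96))
desc("gate/bar",sel(230,270,60,270,80,96))
desc("hingetop",sel(225,260,0,30,80,110))
desc("wall",sel(330,410,140,235,112,132))
desc("lip",sel(330,410,140,235,88,101))
desc("floor",sel(330,410,140,235,66,80))
desc("roof",sel(250,480,0,200,84,99))
print("table",np.nanmedian(W[240:260,200:220,2]),np.nanmedian(W[230:260,440:480,2]))
c=W[180:240:5,340:410:5]
print("z");print(np.nan_to_num(W[170:236:4,340:408:4,2]).round(0).astype(int))
a=cv2.imread("pics/w1.png")[0:270,200:480];cv2.imwrite("pics/w1z.png",cv2.resize(cv2.imread("pics/w1.png")[130:250,320:480],None,fx=5,fy=5,interpolation=cv2.INTER_CUBIC))
E
```

```text
cap 527 med [479.7  39.  157.5] rect [[465.70001220703125, 44.0], [473.29998779296875, 26.0], [491.5, 33.70000076293945], [483.8999938964844, 51.79999923706055]] [19.8 19.6]
knobtop all 632 med [480.9  39.4 157. ] rect [[464.79998779296875, 41.29999923706055], [476.3999938964844, 25.0], [492.6000061035156, 36.5], [481.0, 52.79999923706055]] [19.9 20. ]
bar lower 493 med [442.7   1.2  87.2] rect [[416.3999938964844, -15.800000190734863], [428.5, -28.899999618530273], [466.79998779296875, 6.400000095367432], [454.70001220703125, 19.5]] [52.1 17.8]
gate/bar 2766 med [507.2  61.2  86.9] rect [[416.5, -16.5], [430.6000061035156, -30.299999237060547], [564.9000244140625, 107.0999984741211], [550.9000244140625, 120.9000015258789]] [192.2  19.7]
hingetop 480 med [590.2 131.3  89.1] rect [[574.4000244140625, 132.3000030517578], [588.9000244140625, 115.19999694824219], [606.4000244140625, 130.10000610351562], [591.9000244140625, 147.1999969482422]] [23.  22.4]
wall 286 med [555.  -70.2 122. ] rect [[549.2000122070312, -83.30000305175781], [557.0999755859375, -84.5], [560.7000122070312, -60.799
[... 1210 characters left out ...]
 57  57  66  71  71  71  74  99 106 112  57   0  -2  -3  -3]
 [  6  56  56  68  77  82  71  69  71  87 114 118 123  -1  -1  -1  -2]
 [ 57  57  57  77  86  90  92  69  69  69 100 122 123 122  -2  -2  -1]
 [ 56  57  56  71  91  92  92  69  70  70  -1 110 122 122 122  -2  -2]
 [ 57  56  57  57  56  92  92  92  70  -2  -2  -3 121 122 121  -2  -1]
 [ -1  56  56  55  55  73  92  93  92  -1  -2  -1  -1 121 122 122  -2]
 [ -1   5  55  57  56  -2  91  94  93  92  -1  -1  -2  -3 122 123  -2]
 [ -2  -2  -1  55  -1  -2  -2  92  -1  -1  -1  -1   0  -2  -1  -2  -1]
 [ -1  -2  -2  -1  -2  -3  -1  -1  -2  -3  -1   0  -2  -2  -3   0  -2]
 [  9  -1   0  -2  -2  -1  -2  -2  -2  -4  -1  -2  -2  -2  -2  -1  -2]]
```

View pics/w1z.png

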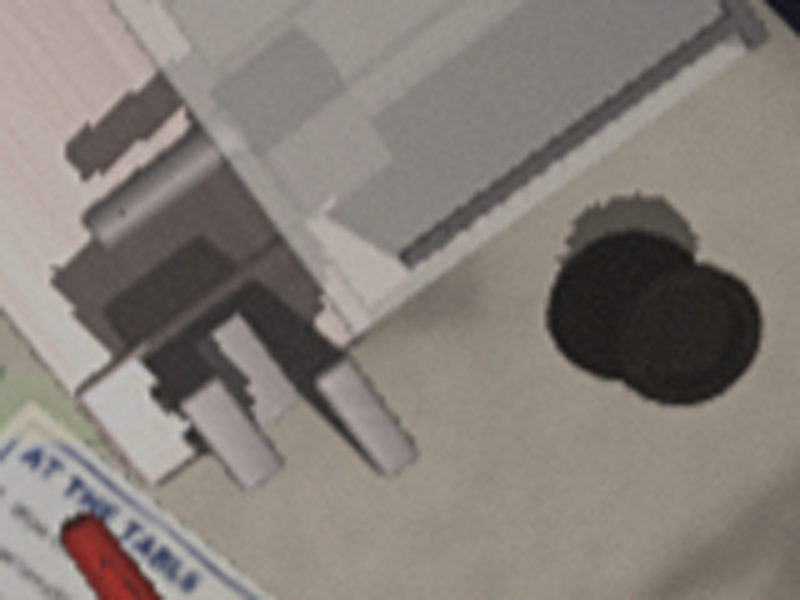

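Slot, lip and back wall are all clear (wall top z≈122, 8x24 mm, yaw ≈ -0.15). I'll refine the hinge and gate angle with a model fit.

```bash
python3 - <<'E'
from h import *
f=np.load("w1.npz");W=cloud(f['d'],f).reshape(-1,3);W=W[np.isfinite(W[:,0])]
yaw=-0.151
# front roof edge / side edges in wall-aligned frame
def fr(yaw): return np.array([[np.cos(yaw),np.sin(yaw)],[-np.sin(yaw),np.cos(yaw)]])
P=W[(W[:,2]>85)&(W[:,2]<95)&(W[:,0]>555)]
# front edge per y-bin
C=P[:,:2]@fr(yaw).T
o=fr(yaw)@np.array([545.6,-70.6]);C=C-o   # slot-centred: x rear, y hinge side
ys=np.arange(25,190,5);fx=[np.percentile(C[(abs(C[:,1]-y)<2.5)&(C[:,0]>5),0],1) for y in ys]
print("front edge",np.polyfit(ys,fx,1),np.round(fx,1))
xs=np.arange(25,75,5)
print("right",[round(float(np.percentile(C[abs(C[:,0]-x)<2.5,1],1)),1) for x in xs]);print("left",[round(float(np.percentile(C[abs(C[:,0]-x)<2.5,1],99)),1) for x in xs])
# bar & gate
B=W[(W[:,2]>82)&(W[:,2]<92)&(W[:,0]<575)&(W[:,1]>-60)&(W[:,1]<135)]
B=B[np.hypot(B[:,0]-480,B[:,1]-39)>14][:,:2]
B=B[(B-[545.6,-70.6])@np.array([1,-.15])<0]
B=B[np.hypot(B[:,0]-545.6,B[:,1]+70.6)>40]
for th in (0.70,):
  vx,vy,x0,y0=cv2.fitLine(B.astype(np.float32),cv2.DIST_HUBER,0,.01,.01).ravel();d=np.array([vx,vy]);d*=-np.sign(d[0]);n=np.array([d[1],-d[0]])
  q=B-[590,131];s=q@d;t=q@n
  print("dir",d,"ang rel",np.arctan2(d[1],d[0]))
  for a in range(60,232,10):
    k=abs(s-a)<5
    if k.sum()>5:print(a,k.sum(),np.percentile(t[k],[2,50,98]).round(1))
  print("s max",s.max(),"knob s,t",(np.array([478.8,38.9])-[590,131])@d,(np.array([478.8,38.9])-[590,131])@n)
E
```

```text
front edge [2.65289073e-03 2.04582573e+01] [20.3 20.5 20.3 20.8 20.7 20.5 20.5 20.3 20.8 20.6 20.6 20.9 20.7 20.8
 20.7 20.9 20.9 21.  20.7 21.  20.8 20.9 21.  21.  20.8 21.1 20.8 20.8
 20.9 20.7 20.7 20.8 20.7]
right [2.5, 2.3, 2.4, 2.3, 2.1, 2.2, 1.9, 2.4, 1.8, 1.9]
left [207.7, 203.6, 199.8, 196.0, 192.0, 188.2, 184.0, 179.8, 175.8, 171.9]
dir [-0.7272376 -0.6863858] ang rel -2.385085
60 286 [-0.7  9.1 18.9]
70 220 [-1.2  9.2 18.1]
80 184 [-1.6  9.  15.9]
90 187 [-2.   8.5 15.3]
100 175 [-2.5  8.1 15. ]
110 169 [-3.   7.7 14.5]
120 168 [-3.4  7.  14.2]
130 99 [-3.9  0.5 13.6]
150 18 [-4.7 -3.3 -0.7]
160 83 [-4.9 -1.2  6.1]
170 113 [-5.4 -0.5 10.9]
180 143 [-5.9  4.7 11.7]
190 84 [-3.2  7.  11.2]
200 79 [ 3.2  6.7 10.8]
210 77 [ 3.   6.8 10.7]
220 77 [ 2.5  6.4 10.5]
230 14 [ 2.9  6.4 10. ]
s max 227.09983813417153 knob s,t 144.0849522769451 9.347520792484275
```

```bash
cat >> h.py <<'E'
H=np.array([588.1,134.9]); YAW=-0.1525
def pose(th,a,up=0.,H=H):
    """TCP pose holding the knob: gate opening th, latch lift a"""
    b=YAW-np.pi/2-th; d=np.array([np.cos(b),np.sin(b)]); n=np.array([d[1],-d[0]])
    s=60+85*np.cos(a)-50*np.sin(a); z=82+50*np.cos(a)+85*np.sin(a)
    k=H+s*d+11*n
    y=np.r_[-n,0]; zz=np.array([0,0,-1.])
    return np.r_[k,z+manip.grasp_offset+up],np.c_[np.cross(y,zz),y,zz]
def go(th,a,v=60,up=0.,thr=None):
    p,R=pose(th,a,up); return manip.move_l(list(p),v=v,orientation=R,threshold=thr)
def st(*l): print(*l,round(manip.get_time(),2),manip.get_eef_pos().round(2),"F",manip.get_ft_force().round(1),flush=True)
E
python3 - <<'E'
from h import *
TH=.622
p,R=pose(TH,0,70);manip.reach(list(p),R);st("above")
print(go(TH,0,80,0,8));st("down")
manip.command_gripper(0.0);st("grip");print(manip.get_finger_gap(),manip.get_grip_force())
for a in(.05,.1,.15,.2): go(TH,a,40);st(a)
print(manip.get_finger_gap(),manip.get_grip_force())
p,_=manip.camera("side");cv2.imwrite("pics/s2.png",cv2.resize(p[120:290,170:370],None,fx=4,fy=3.5,interpolation=cv2.INTER_CUBIC))
E
```

```text
above 2.92 [478.84  38.61 356.94] F [-0.4 -0.2  0.7]
False
down 3.94 [479.14  38.97 287.3 ] F [-0.5 -0.5  0.2]
grip 4.61 [478.89  38.93 286.88] F [ 0.3 -0.6  1.4]
0.17464017589105676 58.21919976384379
0.05 4.88 [480.76  41.28 290.55] F [ 4.3  2.2 -6.9]
0.1 5.16 [482.74  43.63 294.07] F [  7.8   6.1 -12.6]
0.15 5.43 [484.75  46.07 297.28] F [ 11.3   8.7 -18.2]
0.2 5.71 [486.83  48.55 300.28] F [ 13.2   9.8 -23.4]
0.17258900945950406 58.6891633272171
```

View pics/s2.png

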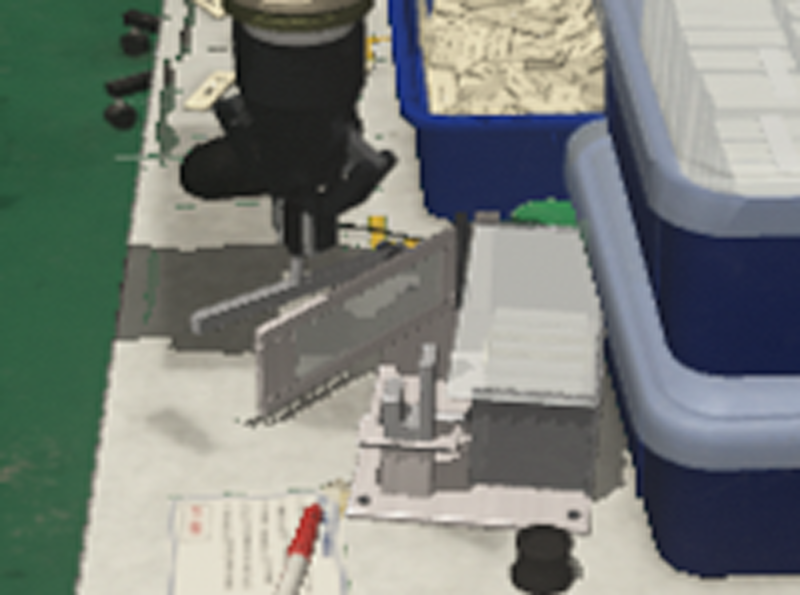

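The bar is clearly lifted (tip at (195,325) in the crop), with the gripper firmly on the knob. The force is mostly radial from a slight arc mismatch, so I'll relieve that before swinging.

```bash
cat >> h.py <<'E'
def gd(th):
    b=YAW-np.pi/2-th; d=np.array([np.cos(b),np.sin(b)]); return d,np.array([d[1],-d[0]])
def fdec(th,a=.2):
    """force on tool: radial (from pivot), tangential (lift), normal (out)"""
    F=manip.get_ft_force(); d,n=gd(th); f=np.array([F[:2]@d,F[2]])
    r=np.array([85*np.cos(a)-50*np.sin(a),50*np.cos(a)+85*np.sin(a)])/98.6; t=np.array([-r[1],r[0]])
    return np.round([f@r,f@t,F[:2]@n],1)
def go2(th,a,dr,v=60,dn=0.,thr=None):
    p,R=pose(th,a); d,n=gd(th)
    r=np.array([85*np.cos(a)-50*np.sin(a),50*np.cos(a)+85*np.sin(a)])/98.6
    p[:2]+=-dr*r[0]*d+dn*n; p[2]-=dr*r[1]
    return manip.move_l(list(p),v=v,orientation=R,threshold=thr)
E
python3 - <<'E'
from h import *
TH=.622;dr=0
print(fdec(TH))
for i in range(4):
    dr+=float(-fdec(TH)[0])/50; go2(TH,.2,dr,20); manip.sleep(.15); print(round(dr,2),fdec(TH)); st()
E
```

```text
[-27.1  -6.2  -2.2]
0.54 [-22.7  -5.9  -2.3]
6.16 [486.92  48.54 300.11] F [ 10.7   7.7 -19.5]
1.0 [-18.2  -5.1  -0.9]
6.56 [487.13  48.56 300.11] F [  7.7   6.6 -16. ]
1.36 [-16.   -4.3  -0.9]
6.96 [487.31  48.58 300.14] F [  7.    5.8 -13.9]
1.68 [-13.2  -4.4  -1.7]
7.36 [487.45  48.63 300.1 ] F [  6.    3.8 -12.1]
```

```bash
python3 - <<'E'
from h import *
dr=2.6; go2(.622,.2,dr,20); print(fdec(.622))
for th in np.arange(.56,.13,-.07):
    go2(th,.2,dr,60); print(round(th,3),fdec(th))
th=.14; go2(th,.2,dr,60); st(fdec(th))
m=manip.camera_model("wrist")
for n in("side","scene"):
    p,d=manip.camera(n); np.save(n+"3.npy",d); cv2.imwrite(f"pics/{n}3.png",p)
a=cv2.imread("pics/side3.png")[170:270,220:340];b=cv2.imread("pics/scene3.png")[170:270,240:360]
cv2.imwrite("pics/c3.png",np.hstack([cv2.resize(i,(400,334),interpolation=cv2.INTER_CUBIC) for i in(a,b)]))
E
```

```text
[-6.3 -3.9  0. ]
0.56 [-7.3 -4.2  0.1]
0.49 [-7.3 -3.6 -0. ]
0.42 [-6.8 -4.  -0.8]
0.35 [-6.9 -4.  -0.6]
0.28 [-5.9 -4.4  0.4]
0.21 [-5.5 -2.6 -1. ]
0.14 [-5.1 -2.6 -0.5]
[-4.4 -3.2 -0. ] 9.94 [539.39  12.31 300.83] F [ 0.4  1.1 -5.3]
```

View pics/c3.png

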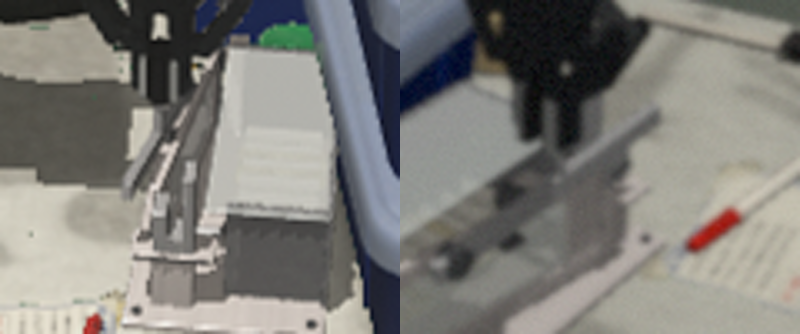

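The side crop shows the lifted bar just outside the lip, and the forces are small. Now I'll close slowly and feel for the back wall.

```bash
python3 - <<'E'
from h import *
dr=2.9; L=[]
for th in list(np.arange(.12,.03,-.02))+list(np.arange(.03,-.075,-.006)):
    go2(th,.2,dr,20 if th>.03 else 12); f=fdec(th); p=manip.get_eef_pos()
    # actual gate angle from TCP
    q=p[:2]-H; s=np.hypot(*q); ang=YAW-np.pi/2-np.arctan2(q[1],q[0])+np.arctan2(np.pi*0-11,np.sqrt(s*s-121)) 
    L.append(f[2]); print(round(th,3),f,round(ang,4),p.round(2),flush=True)
    if th<.03 and len(L)>4 and L[-1]-min(L[-3:])>4.5: print("contact");break
st()
E
```

```text
0.12 [-2.4 -3.7  0.7] 0.1183 [542.36  11.28 300.84]
0.1 [ 1.2 -1.5  3.3] 0.1 [544.62  10.4  300.7 ]
0.08 [ 2.3 -2.4  4.1] 0.0805 [547.07   9.61 300.72]
0.06 [ 2.  -2.5  5.9] 0.0609 [549.53   8.82 300.7 ]
0.04 [ 1.6 -1.9  5.2] 0.0413 [552.     8.05 300.65]
0.03 [ 3.2 -2.1  5.5] 0.0317 [553.21   7.69 300.65]
0.024 [ 2.7 -2.6  5.4] 0.0258 [553.95   7.46 300.64]
0.018 [ 2.7 -2.7  6. ] 0.0201 [554.69   7.27 300.62]
0.012 [ 2.6 -1.8  6.4] 0.0142 [555.44   7.07 300.6 ]
0.006 [ 2.8 -2.7  5.8] 0.0083 [556.19   6.87 300.62]
0.0 [ 2.9 -1.9  6.3] 0.0025 [556.93   6.68 300.58]
-0.006 [ 3.4 -2.9  6.8] -0.0032 [557.66   6.49 300.56]
-0.012 [ 2.6 -2.3  6.3] -0.0092 [558.43   6.29 300.56]
-0.018 [ 3.1 -1.6  7. ] -0.015 [559.18   6.09 300.55]
-0.024 [ 4.7 -2.2 10.2] -0.0177 [559.51   5.91 300.37]
-0.03 [ 5.9  0.2 15.1] -0.0201 [559.8    5.71 300.17]
contact
14.22 [559.8    5.71 300.17] F [-15.5  -2.4   4. ]
```

Wall contact came at about -0.016 (some 6 N at the catch). I'll back off to mid-slot and lower gently under force watch.

```bash
python3 - <<'E'
from h import *
th=-.0125
go2(th,.2,2.9,12); manip.sleep(.1); st(fdec(th)); f0=fdec(th)[1]
for a in np.arange(.185,-.001,-.0155):
    a=max(a,0); go2(th,a,2.9*a/.2,20); f=fdec(th,a); print(round(a,3),f,manip.get_eef_pos().round(2),flush=True)
    if f[1]-f0>7 or f[2]>16 or f[2]<-5: print("stop");break
st()
for n in("side","scene"):
    p,d=manip.camera(n); np.save(n+"4.npy",d); cv2.imwrite(f"pics/{n}4.png",p)
a=cv2.imread("pics/side4.png")[170:270,220:340];b=cv2.imread("pics/scene4.png")[170:270,240:360]
cv2.imwrite("pics/c4.png",np.hstack([cv2.resize(i,(400,334),interpolation=cv2.INTER_CUBIC) for i in(a,b)]))
E
```

```text
[ 4.  -1.9  6.9] 14.66 [558.39   6.29 300.5 ] F [-7.4 -3.2  1.3]
0.185 [ 3.8 -1.8  7.2] [558.27   5.13 299.58]
0.169 [ 2.6 -1.4  5.8] [558.12   4.04 298.6 ]
0.154 [ 2.2 -1.2  6.9] [557.97   2.91 297.6 ]
0.138 [ 3.1 -1.6  6.3] [557.84   1.82 296.62]
0.123 [ 3.2 -1.5  6. ] [557.71   0.74 295.6 ]
0.107 [ 3.8 -0.5  7. ] [ 5.5757e+02 -3.5000e-01  2.9456e+02]
0.092 [ 3.8 -0.5  7. ] [557.41  -1.38 293.47]
0.076 [ 3.1 -2.   6.2] [557.3   -2.46 292.42]
0.061 [ 3.4 -0.3  7.2] [557.16  -3.48 291.33]
0.045 [ 2.6 -0.1  7.3] [557.04  -4.49 290.23]
0.03 [ 3.6 -0.9  7.3] [556.92  -5.51 289.1 ]
0.014 [ 3.9 -1.   6.3] [556.78  -6.5  287.92]
17.66 [556.78  -6.5  287.92] F [-6.7 -2.9  1.2]
```

View pics/c4.png

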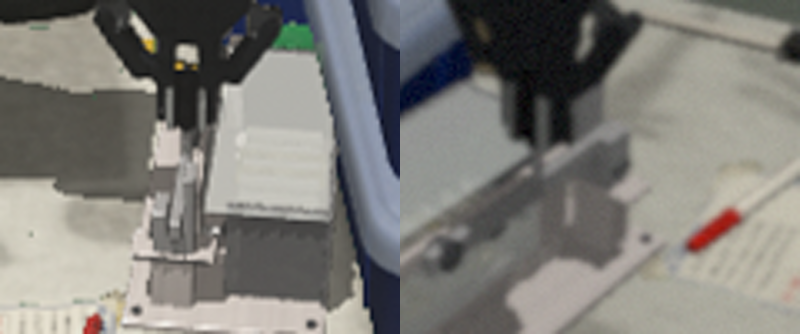

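The bar is down in the slot between the lip and the wall. I'll lower it the last bit, ease it against the lip, release and retreat.

```bash
python3 - <<'E'
from h import *
th=-.0125
for a in(.005,0,-.004): go2(th,a,0,15); print(a,fdec(th,0))
for t in(-.009,-.0055,-.002,.001):
    go2(t,-.002,0,10); f=fdec(t,0); print(t,f)
    if f[2]<3: break
st()
manip.command_gripper(0.5); st("open"); manip.sleep(.2)
p,R=pose(t,0,90); manip.move_l(list(p),v=100); st("up")
p=np.array(manip.get_eef_pos()); manip.move_l([p[0]-120,p[1]+40,p[2]+60],v=200); st("away")
for n in("side","wrist"):
    m=manip.camera_model(n); q,d=manip.camera(n); np.savez(n+"5.npz",d=d,**m); cv2.imwrite(f"pics/{n}5.png",q)
a=cv2.imread("pics/side5.png")[165:315,200:340];b=cv2.imread("pics/wrist5.png")
cv2.imwrite("pics/c5.png",np.hstack([cv2.resize(a,(380,407),interpolation=cv2.INTER_CUBIC),cv2.resize(b,(420,407))[:]]))
E
```

```text
0.005 [ 3.2 -0.5  6.8]
0 [ 4.6 -1.1  6.4]
-0.004 [4.1 1.5 6.2]
-0.009 [3.7 0.3 6.9]
-0.0055 [ 4.2 -0.1  6.9]
-0.002 [3.5 0.5 6.5]
0.001 [ 3.  -0.   4.8]
19.51 [555.05  -6.99 286.99] F [-5.1 -1.8  1.5]
open 19.89 [555.32  -6.73 286.86] F [ 0.3  0.5 -0.9]
up 21.14 [554.79  -6.69 375.69] F [ 0.5 -0.  -0.2]
away 21.99 [435.07  33.19 435.09] F [-0.1  0.4  0.1]
```

View pics/c5.png

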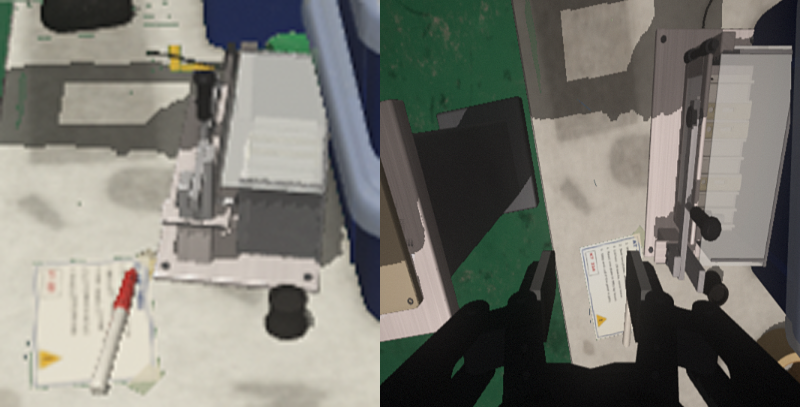

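The gate is shut with the bar in the catch, and the loupe and marker are where they were. One quick check that the bar is level and the knob is at its level height, then I'll hand in.

```bash
python3 - <<'E'
from h import *
f=np.load("wrist5.npz");W=cloud(f['d'],f).reshape(-1,3);W=W[np.isfinite(W[:,0])]
d,n=gd(.0);q=W[:,:2]-H;s=q@d;t=q@n
for a in(90,110,165,180,192,210,224):
    k=(abs(s-a)<4)&(abs(t-11)<3)&(W[:,2]>60)&(W[:,2]<110); print(a,k.sum(),np.median(W[k,2]).round(1) if k.any() else None)
k=(abs(s-145)<16)&(abs(t-11)<16)&(W[:,2]>152);print("cap",np.median(W[k],0),np.median(s[k]),np.median(t[k]))
st(); manip.sign_off()
E
```

```text
90 57 87.0
110 45 87.4
165 39 87.3
180 39 87.2
192 36 87.3
210 33 87.0
224 34 86.9
cap [552.37776013  -4.62505711 156.80676116] 143.20301648680226 14.250486078880677
22.09 [435.25  33.05 434.72] F [0.5 0.3 0.5]
the job is handed in; nothing more can be done
```

The gate is shut, with the latch bar level and fully down in the catch, and it stayed shut against the spring after release. I handed the job in at about 22 s; the catch felt an estimated 6 N at most, and the loupe and marker look unmoved (the tin I did not check separately).

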